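UV-clean the shared mice in a cranked cabinet

ROBOT

A 6-joint arm with a two-finger parallel gripper is mounted at the origin on a cart in front of the work surface, level with it; the furniture and walls round the work are solid. World frame = base frame: x ahead of the robot, y to its left, z up, the work surface at z = 0. Lengths are in m, angles in rad, forces in N, time in s.
With the tool pointing down it reaches from about 0.375 to 0.9 m from the base axis. Payload 3.1 kg.
Tool frame: the origin (TCP) lies at the very end of the fingers, on their centre line; the grasp point (between the pads) lies 19 mm behind it; z points along the fingers, y is the line along which they close (so a half turn about z gives the same grasp; the last joint's range is limited). The gripper opens to 87 mm and grips with 3 to 60 N. Pads are 19 mm wide; open, the fingers measure 117 mm over their backs; the gripper's body (75 mm by 190 mm) begins 51 mm behind the grasp point.
Start: joints at [1.018, 0.527, 1.433, -0, 1.181, -0.178], TCP at [0.229, 0.582, 0.223] pointing down, gripper open.
Joint ranges: [-3.08, 3.08], [-0.75, 2.2], [0.22, 2.44], [-1.43, 4.57], [0, 2.65], [-2.85, 2.85]. Speed limits (rad/s): [2.79, 2.79, 3.14, 3.14, 3.14, 3.14].

INTERFACE

Orientations are given as a unit quaternion [x, y, z, w].
In Python, from rig import status, viewer, robot gives the robot as it stands.
- The arm moves only by the tool arm_command, never from a script. Its arguments are lists of equal length, an entry for each row: "delta_rot": the turn, a rotation vector about the tool's x, y, z in degrees, a list of three; "delta_pos": the shift along the tool's x, y, z in m, a list of three; "gripper": the closure, from -1 (fully open) to 1 (shut). In form: {"delta_rot": [[rx, ry, rz], ...], "delta_pos": [[dx, dy, dz], ...], "gripper": [gripper, ...]}. A call has 1 to 12 rows; each row is the pose to reach, as a shift and turn from the pose commanded when the call began, along the tool's axes at that moment; what a row does not reach only later rows make up. A row lasts 1/12 s, in which the tool goes at most 41.7 mm and 7.16 degrees, less where a joint would pass 70% of its speed; a pose out of reach is approached as far as the arm can. A call with a gripper value outside its range is refused whole. The fingers move at their own pace and stop on an object; "grip_force" is the grip in N (left out, the last holds). Time passes only in rows, so rows that repeat a pose let the fingers close. It gives the time, the measured TCP pose, the force, the opening and the grip force at its end, in the units of the state.
- status.get_obs(): the state, without advancing time (a new reading comes with each control period).
- viewer.camera(name): name is "side" or "top" or "wrist"; returns a dict with "pixels" (480x640x3 uint8, blue, green, red), "fx", "fy", "cx", "cy" (pixels), "k1" (the pictures are not rectified: a ray, as slopes to the right and down, at radius r is drawn at 1 + k1 r^2 times it, then the intrinsics apply), "pose" (4x4, takes a point from camera to world coordinates); the wrist camera has in their place "mount" (4x4, takes a point from camera to tool coordinates, whose origin is the TCP and whose axes are the flange's). Camera axes: x right, y down, z forward; pixel columns grow to the right and rows downward; lengths in m; the calibration is good to about 2 mm. A picture is of the moment at which its call begins: read the wrist's pose just before it. There is no depth.
- robot.hand_in(): hands the job in; it is judged then, once.
The state is a dict: "time": time; "q": joint angles; "joint_velocities": joint speeds; "joint_torque": joint torques, N m; "position": TCP position; "tool_rot": TCP orientation; "ft_force": force on the tool from outside, world axes, zero at the start; "moment": the same for the moment, N m; "grip_width": finger opening in m; "grip_force": force on a finger pad.
Only numpy, scipy, OpenCV 4.12 (cv2) and the standard library are available. Lean on these libraries where they do the work, as an engineer would, in place of code of your own. Each camera call takes 0.05 s, during which the arm holds its last target. There are 200 camera calls.

TASK

Clean all the computer mice in the UV cabinet: unfold the crank's handle on its roof until it stands upright, wind the tray fully out with it, lay every mouse flat and right way up on the tray, and wind the tray fully shut again. Then press the start button fully down and let it go (never press it with the tray open), and leave the crank's handle folded flat. Do not turn the crank while its handle is folded, and leave the other things on the desk where they are.

Things in the scene. Friction and masses are not known exactly. Their poses are not given: they have to be found in the camera images.
- crank_axis (a point): Point on the crank's vertical axis, 129 mm above the desk, level with the handle's hinge. The crank stands in the middle of the flat roof of the UV cabinet, a grey box 170 mm deep (its x), 296 mm wide (its y), roof 90 mm above the desk, fixed to the desk, with a tray behind a low front panel facing the robot. This point is fixed to the cabinet and has its axes: -x points out of the tray side, z up; the cabinet is centred on this point.
- crank (a joint): Crank angle, rad: 0 = tray shut, 12.57 (two turns) = tray fully out; grows anticlockwise seen from above. The flat steel arm, 12 mm wide, its top 25 mm above the roof, points along the cabinet's -x at 0 and turns with the angle; at its end, 65 mm from the axis and 39 mm above the roof, is the handle's hinge. Turning takes about 0.1 N m and the crank stays where it is left.
- handle (a joint): Folding of the crank's handle, rad: 0 = folded flat, lying on the arm and pointing from the hinge back to the crank's axis; 1.57 = upright against its stop. It swings up about the horizontal hinge, crosswise to the arm. The grip is a black sleeve, 18 mm across, from 14 to 62 mm from the hinge, and spins freely about its own length. Light friction (1 to 2 N at the grip) keeps it at any angle.
- uv_tray (a joint): How far the tray stands out of the cabinet, m: 0 shut, 0.145 fully out. Geared to the crank, 11.5 mm per rad; it moves with the crank only.
- tray_floor (a point): Centre of the tray's inner floor (top face, 14 mm above the desk), axes as the cabinet's, moving with the tray. The floor is 124 mm (x) by 262 mm (y); front panel up to 60 mm above the desk, side and rear rims 6 and 9 mm above the floor. The opening that the tray enters is 64 mm high above the desk (50 mm above the tray floor). With the tray fully out its floor lies wholly in front of the cabinet, the centre 75 mm from its front face.
- start_top (a point): Middle of the top of the start button, a black spring push button 30 mm across on the roof, at the cabinet's -y end.
- start (a joint): Button travel, m: 0 released, 0.006 fully down (about 5 N); springs back.
- mouse_1_center (a point): Centre (half-way up) of a beige computer mouse, 107 mm long (its x), 58 mm wide (its y), 37 mm high, 85 g, standing on the desk at first; z is up out of its back, so tilt 0 is the right way up. Pinch it across its 58 mm sides. May be absent (two or three mice are there).
- mouse_2_center (a point): Centre (half-way up) of a beige computer mouse, 107 mm long (its x), 58 mm wide (its y), 37 mm high, 85 g, standing on the desk at first; z is up out of its back, so tilt 0 is the right way up. Pinch it across its 58 mm sides. May be absent (two or three mice are there).
- mouse_3_center (a point): Centre (half-way up) of a beige computer mouse, 107 mm long (its x), 58 mm wide (its y), 37 mm high, 85 g, standing on the desk at first; z is up out of its back, so tilt 0 is the right way up. Pinch it across its 58 mm sides. May be absent (two or three mice are there).
- mug: Orange mug, 81 mm across, 101 mm high; origin under its centre. Leave alone.
- swab_tub: Round tub of swabs, 52 mm across, 70 mm high; origin under its centre. Leave alone.
Not all that is in view belongs to the job. Leave any yellow look-alike of the part that bears mouse_2_center alone.

How it is judged:
On the way, in this order (a step that is already met when the one before it is completed fails the run):
1. the crank's handle is unfolded upright before the crank is turned (value of joint handle above 1.3 rad and value of joint crank below 1 rad), for 0.1 s.
2. the tray is wound fully out (value of joint uv_tray above 0.135 m), for 0.2 s.
3. all the mice lie flat and right way up on the tray, which is still out (x of mouse_1_center in the frame of tray_floor between -0.05 and 0.05 m and y of mouse_1_center in the frame of tray_floor between -0.12 and 0.12 m and z of mouse_1_center in the frame of tray_floor between 0.01 and 0.028 m and angle between each of mouse_1_center, mouse_2_center, mouse_3_center's own z axis and vertical below 0.2 rad and x of mouse_2_center in the frame of tray_floor between -0.05 and 0.05 m and y of mouse_2_center in the frame of tray_floor between -0.12 and 0.12 m and z of mouse_2_center in the frame of tray_floor between 0.01 and 0.028 m and x of mouse_3_center in the frame of tray_floor between -0.05 and 0.05 m and y of mouse_3_center in the frame of tray_floor between -0.12 and 0.12 m and z of mouse_3_center in the frame of tray_floor between 0.01 and 0.028 m and value of joint uv_tray above 0.125 m), for 0.4 s.
4. the tray is wound shut with the mice on it (x of mouse_1_center in the frame of tray_floor between -0.05 and 0.05 m and y of mouse_1_center in the frame of tray_floor between -0.12 and 0.12 m and z of mouse_1_center in the frame of tray_floor between 0.01 and 0.028 m and angle between each of mouse_1_center, mouse_2_center, mouse_3_center's own z axis and vertical below 0.2 rad and x of mouse_2_center in the frame of tray_floor between -0.05 and 0.05 m and y of mouse_2_center in the frame of tray_floor between -0.12 and 0.12 m and z of mouse_2_center in the frame of tray_floor between 0.01 and 0.028 m and x of mouse_3_center in the frame of tray_floor between -0.05 and 0.05 m and y of mouse_3_center in the frame of tray_floor between -0.12 and 0.12 m and z of mouse_3_center in the frame of tray_floor between 0.01 and 0.028 m and value of joint uv_tray below 0.005 m), for 0.3 s.
5. with the tray shut, the start button is pressed fully down (value of joint start above 0.005 m and value of joint uv_tray below 0.005 m), for 0.05 s.
6. the button is let go (value of joint start below 0.0015 m and value of joint uv_tray below 0.005 m), for 0.2 s.
At the end, for the whole second after the job is handed in: The tray is shut (within 5 mm) with every mouse flat and right way up on it (within 0.2 rad), the start button is up again (within 1.5 mm) and the crank's handle is folded flat (within 0.25 rad) (all of step 6 and x of mouse_1_center in the frame of tray_floor between -0.05 and 0.05 m and y of mouse_1_center in the frame of tray_floor between -0.12 and 0.12 m and z of mouse_1_center in the frame of tray_floor between 0.01 and 0.028 m and angle between each of mouse_1_center, mouse_2_center, mouse_3_center's own z axis and vertical below 0.2 rad and x of mouse_2_center in the frame of tray_floor between -0.05 and 0.05 m and y of mouse_2_center in the frame of tray_floor between -0.12 and 0.12 m and z of mouse_2_center in the frame of tray_floor between 0.01 and 0.028 m and x of mouse_3_center in the frame of tray_floor between -0.05 and 0.05 m and y of mouse_3_center in the frame of tray_floor between -0.12 and 0.12 m and z of mouse_3_center in the frame of tray_floor between 0.01 and 0.028 m and value of joint handle below 0.25 rad); the robot touches nothing.
It fails at once if the crank is turned away from shut with its handle folded (value of joint handle below 0.8 rad and value of joint crank above 1 rad).
It fails at once if the start button is pressed while the tray is open (value of joint start above 0.004 m and value of joint uv_tray above 0.012 m).
It fails at once if one of the other things (mug, tub of swabs) is pushed aside by more than 40 mm or tipped over (distance of any of mug, swab_tub from where it was at the start of the episode above 0.04 m or angle between any of mug, swab_tub's own z axis and vertical above 0.4 rad).
Of mouse_1, mouse_2, mouse_3 only 2 to 3 are there at a start; the rules pass over those that are not, and their reading is None.
At some moment in a run one of mouse_1, mouse_2, mouse_3 may be knocked a few centimetres aside while the robot is not near it.
Once in a run the grip may slacken for a moment while it holds something.
It also fails if it takes over 210 s, if anything falls off the work surface, if the arm or the gripper's body presses on something with over 40 N, if the wrist force passes 120 N, or if a joint passes its speed limit or range.

## Working session

There is one attempt and no reset: what is moved stays moved. The work goes in short steps, Python scripts to look and compute and a tool call to move; the robot and the scene stay as the last step left them, time stands still between calls to the robot, and variables do not carry over. Pictures are saved under pics/ and viewed, at most 14 in all, crops included, and the job is handed in when it is done.

Besides the shell and the picture viewer there is one more tool, called as name(argument=value, ...) on one line, values as JSON. arm_command: Moves the arm, as the interface text tells. Its arguments: {"type":"object","properties":{"delta_rot":{"type":"array","items":{"type":"array","items":{"type":"number"}}},"delta_pos":{"type":"array","items":{"type":"array","items":{"type":"number"}}},"gripper":{"type":"array","items":{"type":"number"}},"grip_force":{"type":"number"}},"required":["delta_rot","delta_pos","gripper"]}

```bash
ls; mkdir -p pics; python3 - <<'E'
from rig import status, viewer, robot
import cv2
print(status.get_obs())
for n in ("top","side"):
    c=viewer.camera(n); cv2.imwrite(f"pics/{n}0.png",c["pixels"])
    print(n,c["fx"],c["fy"],c["cx"],c["cy"],c["k1"],c["pose"])
E
```

```text
pics
{'time': 0.0, 'q': array([ 1.01749677e+00,  5.28464174e-01,  1.43390240e+00,  2.17733266e-05,
        1.18136719e+00, -1.78477604e-01]), 'joint_velocities': array([-2.27358808e-03,  2.15069995e-03, -2.65696577e-04,  2.55249755e-04,
        1.63420745e-04, -8.56626824e-05]), 'joint_torque': array([ 9.93103604e-04, -4.40028226e+01, -1.76589721e+01,  6.33101701e-02,
        5.81067475e-02, -1.63656591e-04]), 'position': array([0.22838395, 0.58100035, 0.22157281]), 'tool_rot': array([ 1.86319798e-01,  9.82488568e-01, -9.96090000e-04, -3.92423375e-04]), 'ft_force': array([-0.12871728,  0.15574994,  0.19141285]), 'moment': array([-0.03051411,  0.00535809,  0.02001302]), 'grip_force': 0.0, 'grip_width': 0.0871573137164871}
top 604.0639630832844 604.0639630832844 303.384798436451 243.87422077094777 -0.062604359547247 [[-2.06015069e-02 -9.78584618e-01  2.04811433e-01  2.44973654e-01]
 [-9.99781861e-01  2.08685534e-02 -8.56239341e-04 -1.85407169e-04]
 [-3.43621567e-03 -2.04784395e-01 -9.78801075e-01  1.52061635e+00]
 [ 0.00000000e+00  0.00000000e+00  0.00000000e+00  1.00000000e+00]]
side 509.1318469484491 509.1318469484491 317.9471575354556 239.45317335000473 -0.09216147773541747 [[ 0.94978599 -0.17580754  0.25884028  0.20659608]
 [-0.31287582 -0.54394972  0.77860607 -1.04999234]
 [ 0.00391128 -0.820494   -0.57164175  0.87899931]
 [ 0.          0.          0.          1.        ]]
```

View pics/top0.png

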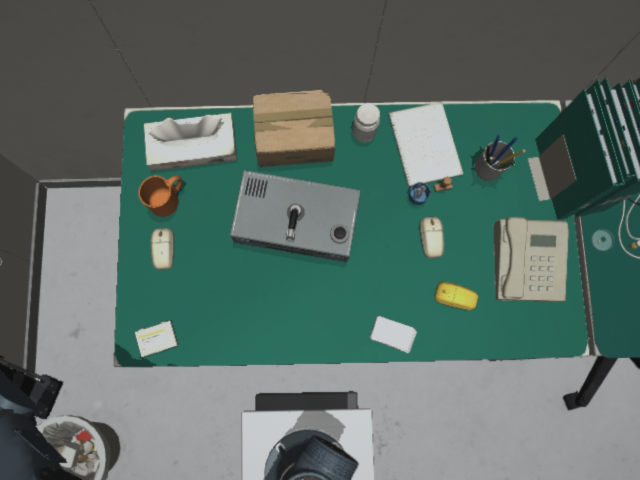

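View pics/side0.png

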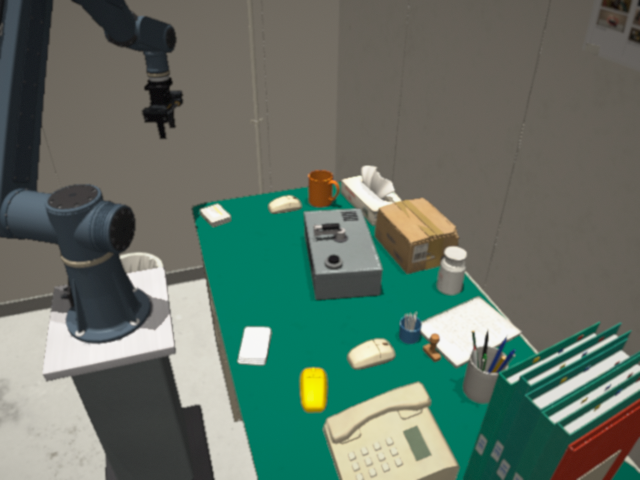

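The beige candidates are the left mouse at top (162,248), the right mouse at top (432,237), the phone handset at (513,258) and the cards at (155,338) and (394,334). The yellow look-alike is at (456,295). By the description, the two mice at (162,248) and (432,237) are the targets. I'll check them in a close crop.

```bash
cat > h.py <<'E'
from rig import status, viewer, robot
import cv2, numpy as np
from scipy.spatial.transform import Rotation as Ro
def K(c): return np.array([[c["fx"],0,c["cx"]],[0,c["fy"],c["cy"]],[0,0,1.]])
def D(c): return np.array([c["k1"],0,0,0,0.])
def cam(n):
    o=status.get_obs(); c=viewer.camera(n)
    if n=="wrist":
        T=np.eye(4); T[:3,:3]=Ro.from_quat(o["tool_rot"]).as_matrix(); T[:3,3]=o["position"]; c["pose"]=T@c["mount"]
    return c
def unp(c,px,z):
    s=cv2.undistortPoints(np.array(px,float).reshape(-1,1,2),K(c),D(c)).reshape(-1,2)
    d=np.c_[s,np.ones(len(s))]@c["pose"][:3,:3].T; p=c["pose"][:3,3]
    return p+d*((z-p[2])/d[:,2])[:,None]
def proj(c,P):
    T=np.linalg.inv(c["pose"])
    return cv2.projectPoints(np.array(P,float).reshape(-1,1,3),cv2.Rodrigues(T[:3,:3])[0],T[:3,3],K(c),D(c))[0].reshape(-1,2)
def go(pos,closedir=None):
    """delta_pos/delta_rot (tool axes) to reach pos, tool straight down, tool y along +-closedir (deg, world)"""
    o=status.get_obs(); R=Ro.from_quat(o["tool_rot"]); M=R.as_matrix()
    ds=M.T@(np.array(pos)-o["position"])
    print("dpos",np.round(ds,4),"len",round(float(np.linalg.norm(ds)),3),"pos",np.round(o["position"],4))
    cur=np.degrees(np.arctan2(M[1,1],M[0,1])); b=cur if closedir is None else closedir
    d=(b-cur+90)%180-90; b=np.radians(cur+d)
    y=[np.cos(b),np.sin(b),0]; z=[0,0,-1]; x=np.cross(y,z)
    print("drot",np.round(np.degrees((R.inv()*Ro.from_matrix(np.c_[x,y,z])).as_rotvec()),2),"cur y dir",round(cur,2),"q6",round(o["q"][5],2))
E
python3 - <<'E'
from h import *
im=cv2.imread("pics/top0.png")
def crop(x,y,w,h,W,H): return cv2.resize(im[y:y+h,x:x+w],(W,H),interpolation=cv2.INTER_CUBIC)
a=crop(226,164,140,100,560,400)
b=crop(137,223,50,50,240,200) if 0 else crop(137,223,50,50,240,240); c=crop(407,212,50,50,240,240)
m=np.zeros((600,800,3),np.uint8); m[:400,:560]=a; m[:240,560:]=b; m[300:540,560:]=c
cv2.imwrite("pics/m0.png",m)
E
```

```text
(no output)
```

View pics/m0.png

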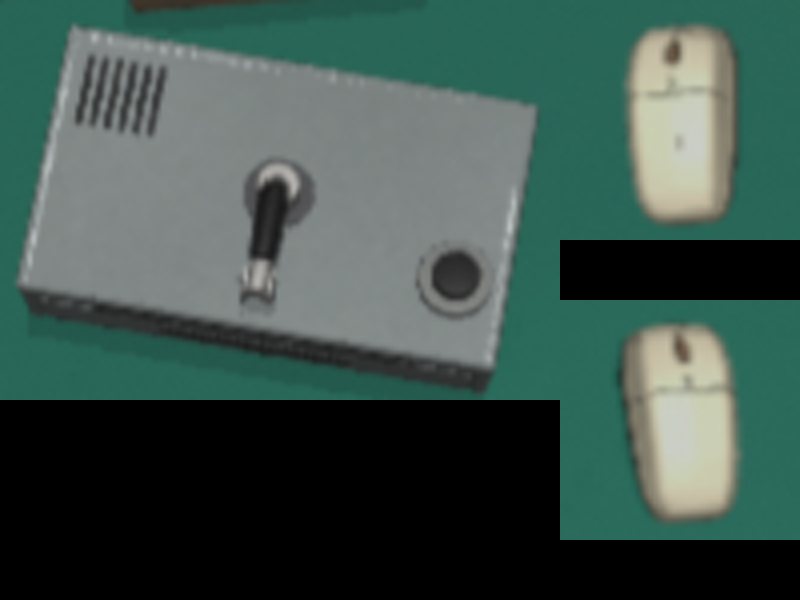

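The crop confirms two beige mice: left at crop (683,125), right at (687,422). The roof corners are at crop (76,28), (537,105), (492,367) and (20,288), the button at (457,273), the handle hinge at about (258,290).

```bash
python3 - <<'E'
from h import *
c=cam("top")
px=np.array([(76,28),(537,105),(492,367),(20,288)])/4+(226,164)
P=unp(c,px,.09); print(np.round(P,4))
print("edges",[round(float(np.linalg.norm(P[i]-P[(i+1)%4])),4) for i in range(4)])
cen=P.mean(0); 
# local corners TL(+x,+y) TR(+x,-y) BR(-x,-y) BL(-x,+y)
L=np.array([(.085,.148),(.085,-.148),(-.085,-.148),(-.085,.148)])
A=(P-cen)[:,:2]; th=np.arctan2((L[:,0]*A[:,1]-L[:,1]*A[:,0]).sum(),(L*A).sum()); print("center",cen,"yaw deg",np.degrees(th))
R=np.array([[np.cos(th),-np.sin(th)],[np.sin(th),np.cos(th)]])
f=lambda l:cen[:2]+R@np.array(l)
print("hinge",f((-.065,0)),"tray out",f((-.16,0)))
b=unp(c,[np.array((457,273))/4+(226,164)],.1)[0]; print("button",b, R.T@(b[:2]-cen[:2]))
print("hinge seen",unp(c,[np.array((258,288))/4+(226,164)],.129))
print("hub",unp(c,[np.array((278,180))/4+(226,164)],.115))
for n,o,pts in (("L",(137,223),[(123,25),(125,222),(68,125),(177,125)]),("R",(407,212),[(123,25),(130,220),(72,122),(177,122)])):
    Q=unp(c,np.array(pts)/4.8+o,.02); print(n,np.round(Q.mean(0),4),"dir",np.degrees(np.arctan2(*(Q[0]-Q[1])[1::-1])),[round(float(np.linalg.norm(Q[0]-Q[1])),3),round(float(np.linalg.norm(Q[2]-Q[3])),3)])
print(np.round(unp(c,[(160,195),(418,193)],.05),3))
E
```

```text
[[ 0.7325  0.1399  0.09  ]
 [ 0.6765 -0.1445  0.09  ]
 [ 0.5127 -0.1107  0.09  ]
 [ 0.5676  0.174   0.09  ]]
edges [0.2899, 0.1672, 0.29, 0.1684]
center [0.62234488 0.01466617 0.09      ] yaw deg -11.186630563822444
hinge [0.55857985 0.02727652] tray out [0.46538481 0.04570704]
button [ 0.56898224 -0.09093655  0.1       ] [-0.03186128 -0.11394896]
hinge seen [[0.55579834 0.02861205 0.129     ]]
hub [[0.62524273 0.01579301 0.115     ]]
L [0.5538 0.3567 0.02  ] dir 2.1189661244473843 [0.107, 0.058]
R [ 0.5688 -0.3326  0.02  ] dir -1.7077144265936821 [0.106, 0.056]
[[ 0.687  0.36   0.05 ]
 [ 0.678 -0.295  0.05 ]]
```

```bash
python3 -c "
from h import *
go((.6027,.0186,.24),78.8)"
```

```text
dpos [-0.5542 -0.3865 -0.0177] len 0.676 pos [0.2285 0.5811 0.2218]
drot [ -0.09  -0.02 -10.28] cur y dir 68.52 q6 -0.18
```

arm_command(delta_rot=[[0,0,-10.3],[0,0,-10.3],[0,0,-10.3],[0,0,-10.3],[0,0,-10.3],[0,0,-10.3],[0,0,-10.3],[0,0,-10.3],[0,0,-10.3],[0,0,-10.3],[0,0,-10.3],[0,0,-10.3]], delta_pos=[[-0.3,-0.21,-0.018],[-0.554,-0.386,-0.018],[-0.554,-0.386,-0.018],[-0.554,-0.386,-0.018],[-0.554,-0.386,-0.018],[-0.554,-0.386,-0.018],[-0.554,-0.386,-0.018],[-0.554,-0.386,-0.018],[-0.554,-0.386,-0.018],[-0.554,-0.386,-0.018],[-0.554,-0.386,-0.018],[-0.554,-0.386,-0.018]], gripper=[0,0,0,0,0,0,0,0,0,0,0,0])

```text
time: 1.15
position: [0.5057, 0.1646, 0.236]
tool_rot: [0.097, 0.995, 0.0, -0.0]
ft_force: [0.2, 1.0, 0.7]
grip_width: 0.0432
grip_force: 0.0
```

```bash
python3 -c "
from h import *
go((.6027,.0186,.24),78.8); print(status.get_obs()['grip_width'])"
```

```text
dpos [-0.1235 -0.1244 -0.004 ] len 0.175 pos [0.5057 0.1646 0.236 ]
drot [ 0.   -0.02  0.01] cur y dir 78.81 q6 -1.27
0.04324285733695665
```

arm_command(delta_rot=[[0,0,0],[0,0,0],[0,0,0],[0,0,0],[0,0,0],[0,0,0],[0,0,0],[0,0,0]], delta_pos=[[-0.123,-0.124,-0.004],[-0.123,-0.124,-0.004],[-0.123,-0.124,-0.004],[-0.123,-0.124,-0.004],[-0.123,-0.124,-0.004],[-0.123,-0.124,-0.004],[-0.123,-0.124,-0.004],[-0.123,-0.124,-0.004]], gripper=[0,0,0,0,0,0,0,0])

```text
time: 1.82
position: [0.6003, 0.0225, 0.2396]
tool_rot: [0.097, 0.995, 0.0, -0.001]
ft_force: [-1.3, -0.1, 0.6]
grip_width: 0.0434
grip_force: 0.0
```

```bash
python3 - <<'E'
from h import *
go((.6027,.0186,.24),78.8)
c=cam("wrist"); np.save("w1.npy",c["pose"])
cv2.imwrite("pics/w1.png",c["pixels"])
u=np.array([.981,-.194,0]);h=np.array([.5585,.0273,.129])
for n,P in (("hinge",h),("g14",h+.014*u),("g62",h+.062*u),("axis",h+.065*u)): print(n,proj(c,P))
E
```

```text
dpos [-0.0031 -0.0033 -0.0004] len 0.005 pos [0.6003 0.0225 0.2396]
drot [ 0.03 -0.14  0.08] cur y dir 78.88 q6 -1.53
hinge [[316.25091145 182.93278228]]
g14 [[316.2627211  203.01698396]]
g62 [[316.31089098 268.01052532]]
axis [[316.31423218 271.87523684]]
```

View pics/w1.png

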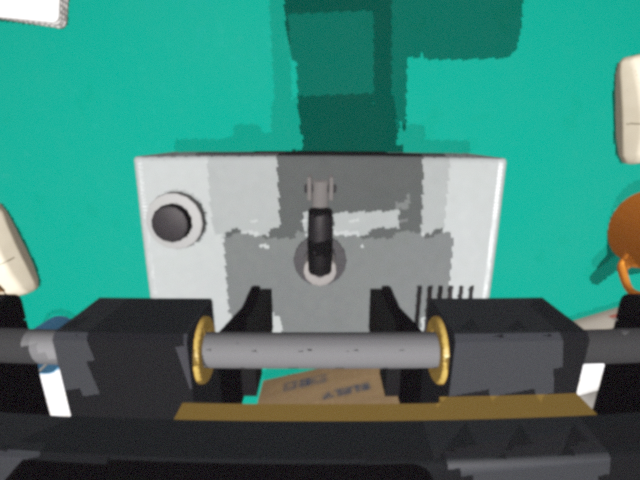

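The hinge appears at (320,188) and the grip runs from row 209 to 274, so the handle is about 3–4 mm further along +x than estimated. I'll descend 40 mm from the hinge.

```bash
python3 -c "
from h import *
go((.6010,.0210,.115),78.8)"
```

```text
dpos [-0.0012 -0.0017  0.1248] len 0.125 pos [0.6003 0.0228 0.2398]
drot [ 0.02 -0.11  0.13] cur y dir 78.93 q6 -1.53
```

arm_command(delta_rot=[[0,0,0],[0,0,0],[0,0,0],[0,0,0],[0,0,0],[0,0,0],[0,0,0],[0,0,0],[0,0,0],[0,0,0],[0,0,0],[0,0,0]], delta_pos=[[-0.001,-0.002,0.03],[-0.001,-0.002,0.06],[-0.001,-0.002,0.09],[-0.001,-0.002,0.11],[-0.001,-0.002,0.125],[-0.001,-0.002,0.125],[-0.001,-0.002,0.125],[-0.001,-0.002,0.125],[-0.001,-0.002,0.125],[-0.001,-0.002,0.125],[-0.001,-0.002,0.125],[-0.001,-0.002,0.125]], gripper=[0,0,0,0,0,0,0.9,0.9,0.9,0.9,0.9,0.9], grip_force=8)

```text
time: 2.87
position: [0.6031, 0.0198, 0.1161]
tool_rot: [0.097, 0.995, 0.001, 0.001]
ft_force: [1.0, 4.2, 1.6]
grip_width: 0.0179
grip_force: 8.0
```

```bash
python3 - <<'E'
from h import *
go((.6010,.0210,.115),78.8); o=status.get_obs(); print(o["ft_force"],o["grip_width"],o["grip_force"])
R=.040
for a in np.radians(np.arange(0,96,9)): print(np.round((R*(1-np.cos(a)), -R*np.sin(a)),4))
E
```

```text
dpos [0.0023 0.0007 0.0011] len 0.003 pos [0.6031 0.0198 0.1161]
drot [0.11 0.11 0.01] cur y dir 78.81 q6 -1.53
[0.99546517 4.15662166 1.55176621] 0.017944938446388684 8.027642145752907
[ 0. -0.]
[ 0.0005 -0.0063]
[ 0.002  -0.0124]
[ 0.0044 -0.0182]
[ 0.0076 -0.0235]
[ 0.0117 -0.0283]
[ 0.0165 -0.0324]
[ 0.0218 -0.0356]
[ 0.0276 -0.038 ]
[ 0.0337 -0.0395]
[ 0.04 -0.04]
```

arm_command(delta_rot=[[0,0,0],[0,0,0],[0,0,0],[0,0,0],[0,0,0],[0,0,0],[0,0,0],[0,0,0],[0,0,0],[0,0,0],[0,0,0],[0,0,0]], delta_pos=[[0.001,0,-0.007],[0.002,0,-0.013],[0.005,0,-0.019],[0.008,0,-0.025],[0.012,0,-0.03],[0.017,0,-0.034],[0.023,0,-0.037],[0.029,0,-0.04],[0.035,0,-0.041],[0.042,0,-0.042],[0.044,0,-0.042],[0.044,0,-0.042]], gripper=[0.9,0.9,0.9,0.9,0.9,0.9,0.9,0.9,0.9,0.9,0.9,0.9])

```text
time: 3.87
position: [0.5591, 0.0269, 0.1583]
tool_rot: [0.097, 0.995, -0.001, 0.001]
ft_force: [1.8, 0.2, 7.2]
grip_width: 0.0176
grip_force: 8.0
```

```bash
python3 - <<'E'
from h import *
o=status.get_obs(); print(o["ft_force"],o["grip_width"],o["grip_force"],o["position"])
c=cam("side"); cv2.imwrite("pics/s1.png",cv2.resize(c["pixels"][110:330,200:460],None,fx=2.5,fy=2.5,interpolation=2))
E
```

```text
[1.82524448 0.1789187  7.19251605] 0.01759175322960485 7.9995682497974485 [0.55905077 0.02690453 0.15830085]
```

View pics/s1.png

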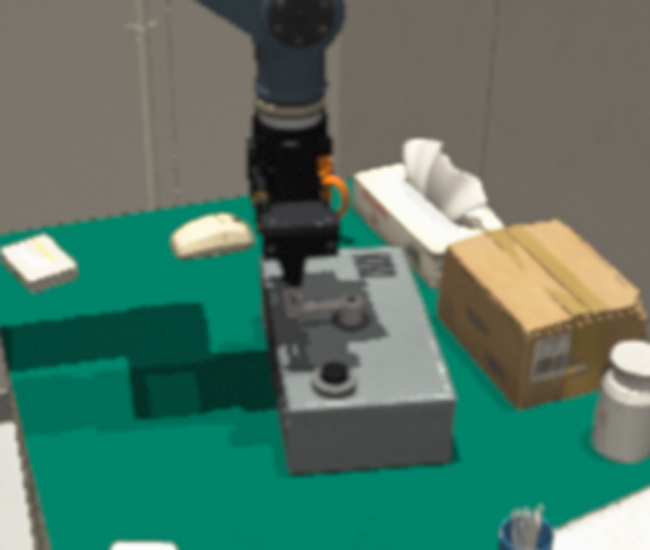

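The handle has moved up into the fingers and the crank arm is bare, at about crop (330,305). Now I'll work out the winding circle.

```bash
cat >> h.py <<'E'
AX=np.array([.6255,.016])
def wind(t0,t1,n=12,R=.066,z=.158):
    o=status.get_obs(); M=Ro.from_quat(o["tool_rot"]).as_matrix(); p=o["position"]
    r=p[:2]-AX; yaw=np.radians(-11.2)
    ph=np.degrees(np.arctan2(r[1],r[0])-yaw-np.pi)
    print("now angle",round(ph%360,1),"radius",round(float(np.hypot(*r)),4),"z",round(p[2],4),"F",np.round(o["ft_force"],1),"grip",round(o["grip_width"],4),o["grip_force"])
    out=[]
    for t in np.radians(np.linspace(t0,t1,n+1)[1:]):
        a=t+yaw+np.pi; q=np.r_[AX+R*np.array([np.cos(a),np.sin(a)]),z]
        out.append([round(float(v),3) for v in M.T@(q-p)])
    print(out)
E
python3 -c "
from h import *
wind(0,220)"
```

```text
now angle 1.9 radius 0.0674 z 0.1583 F [1.7 0.6 8.6] grip 0.0175 7.999569177045487
[[-0.005, -0.019, 0.0], [-0.014, -0.037, 0.0], [-0.029, -0.052, 0.0], [-0.048, -0.061, 0.0], [-0.069, -0.064, 0.0], [-0.09, -0.06, 0.0], [-0.108, -0.05, 0.0], [-0.122, -0.034, 0.0], [-0.131, -0.015, 0.0], [-0.133, 0.006, 0.0], [-0.129, 0.027, 0.0], [-0.118, 0.045, 0.0]]
```

arm_command(delta_rot=[[0,0,0],[0,0,0],[0,0,0],[0,0,0],[0,0,0],[0,0,0],[0,0,0],[0,0,0],[0,0,0],[0,0,0],[0,0,0],[0,0,0]], delta_pos=[[-0.005,-0.019,0],[-0.014,-0.037,0],[-0.029,-0.052,0],[-0.048,-0.061,0],[-0.069,-0.064,0],[-0.09,-0.06,0],[-0.108,-0.05,0],[-0.122,-0.034,0],[-0.131,-0.015,0],[-0.133,0.006,0],[-0.129,0.027,0],[-0.118,0.045,0]], gripper=[0.9,0.9,0.9,0.9,0.9,0.9,0.9,0.9,0.9,0.9,0.9,0.9], grip_force=20)

```text
time: 4.92
position: [0.6773, 0.0472, 0.1575]
tool_rot: [0.097, 0.995, -0.004, -0.007]
ft_force: [-10.1, -7.4, 11.7]
grip_width: 0.0173
grip_force: 20.0
```

```bash
python3 -c "
from h import *
wind(220,440)"
```

```text
now angle 222.2 radius 0.0605 z 0.1575 F [-10.1  -7.4  11.7] grip 0.0173 20.016626282595098
[[0.01, 0.016, -0.001], [0.03, 0.024, -0.0], [0.051, 0.025, -0.0], [0.071, 0.02, 0.0], [0.089, 0.009, 0.001], [0.102, -0.007, 0.001], [0.109, -0.027, 0.001], [0.11, -0.048, 0.001], [0.105, -0.068, 0.002], [0.093, -0.086, 0.002], [0.076, -0.099, 0.001], [0.056, -0.106, 0.001]]
```

```bash
sed -i 's/^AX=.*/AX=np.array([.6223,.0138])/; s/z=.158):/z=.158,pc=None):/; s/^    out=\[\]/    out=[]; p=p if pc is None else np.array(pc)/' h.py
python3 -c "
from h import *
a=np.radians(220-11.2+180); pc=[.6255+.066*np.cos(a),.016+.066*np.sin(a),.158]; print(pc)
wind(222,442,R=.0655,pc=pc)
a=np.radians(442-11.2+180); print('end',AX+.0655*np.array([np.cos(a),np.sin(a)]))"
```

```text
[np.float64(0.6833362408828949), np.float64(0.047795742490713236), 0.158]
now angle 222.4 radius 0.0644 z 0.1575 F [-10.1  -7.4  11.7] grip 0.0173 20.016626282595098
[[0.021, 0.012, 0.0], [0.04, 0.019, 0.0], [0.061, 0.02, 0.001], [0.081, 0.014, 0.001], [0.098, 0.002, 0.001], [0.111, -0.014, 0.002], [0.118, -0.034, 0.002], [0.118, -0.055, 0.002], [0.112, -0.075, 0.002], [0.099, -0.092, 0.002], [0.083, -0.104, 0.002], [0.063, -0.11, 0.002]]
end [ 0.60075923 -0.04805665]
```

arm_command(delta_rot=[[0,0,0],[0,0,0],[0,0,0],[0,0,0],[0,0,0],[0,0,0],[0,0,0],[0,0,0],[0,0,0],[0,0,0],[0,0,0],[0,0,0]], delta_pos=[[0.021,0.012,0],[0.04,0.019,0],[0.061,0.02,0],[0.081,0.014,0],[0.098,0.002,0],[0.111,-0.014,0],[0.118,-0.034,0],[0.118,-0.055,0],[0.112,-0.075,0],[0.099,-0.092,0],[0.083,-0.104,0],[0.063,-0.11,0]], gripper=[0.9,0.9,0.9,0.9,0.9,0.9,0.9,0.9,0.9,0.9,0.9,0.9])

```text
time: 5.92
position: [0.5995, -0.0454, 0.1576]
tool_rot: [0.099, 0.995, 0.003, -0.001]
ft_force: [2.9, 14.2, 5.5]
grip_width: 0.0173
grip_force: 20.1
```

```bash
python3 -c "
from h import *
print(status.get_obs()['position'])
wind(442,662,R=.0655,pc=[.6008,-.0481,.158])
a=np.radians(662-11.2+180); print('end',AX+.0655*np.array([np.cos(a),np.sin(a)]))"
```

```text
[ 0.59945186 -0.04536832  0.15763129]
now angle 80.1 radius 0.0634 z 0.1576 F [ 2.9 14.2  5.5] grip 0.0173 20.061872696969658
[[-0.021, 0.001, -0.0], [-0.04, 0.008, -0.0], [-0.057, 0.02, -0.0], [-0.068, 0.038, 0.0], [-0.074, 0.058, 0.0], [-0.073, 0.079, 0.0], [-0.065, 0.098, 0.0], [-0.052, 0.114, 0.001], [-0.034, 0.125, 0.001], [-0.014, 0.13, 0.001], [0.007, 0.129, 0.001], [0.026, 0.12, 0.001]]
end [0.59904049 0.07503108]
```

arm_command(delta_rot=[[0,0,0],[0,0,0],[0,0,0],[0,0,0],[0,0,0],[0,0,0],[0,0,0],[0,0,0],[0,0,0],[0,0,0],[0,0,0],[0,0,0]], delta_pos=[[-0.021,0.001,0],[-0.04,0.008,0],[-0.057,0.02,0],[-0.068,0.038,0],[-0.074,0.058,0],[-0.073,0.079,0],[-0.065,0.098,0],[-0.052,0.114,0],[-0.034,0.125,0],[-0.014,0.129,0],[0.007,0.128,0],[0.026,0.119,0]], gripper=[0.9,0.9,0.9,0.9,0.9,0.9,0.9,0.9,0.9,0.9,0.9,0.9])

```text
time: 6.92
position: [0.5964, 0.0785, 0.1578]
tool_rot: [0.097, 0.995, 0.003, -0.001]
ft_force: [-0.1, 6.2, 5.7]
grip_width: 0.0172
grip_force: 20.2
```

```bash
python3 -c "
from h import *
print(status.get_obs()['position'])
wind(662,722,n=4,R=.065,pc=[.599,.0747,.158])"
```

```text
[0.5964075  0.07853394 0.1577747 ]
now angle 303.0 radius 0.0697 z 0.1578 F [-0.1  6.2  5.7] grip 0.0172 20.192299433983862
[[0.013, -0.011, -0.0], [0.023, -0.025, -0.0], [0.029, -0.041, -0.0], [0.03, -0.057, -0.0]]
```

arm_command(delta_rot=[[0,0,0],[0,0,0],[0,0,0],[0,0,0],[0,0,0],[0,0,0],[0,0,0]], delta_pos=[[0.012,-0.008,0],[0.023,-0.022,0],[0.029,-0.04,0],[0.03,-0.056,0],[0.03,-0.058,0],[0.03,-0.058,0],[0.03,-0.058,0]], gripper=[0.9,0.9,0.9,0.9,0.9,0.9,0.9])

```text
time: 7.5
position: [0.5552, 0.0292, 0.1578]
tool_rot: [0.099, 0.995, 0.005, -0.002]
ft_force: [0.9, 17.5, 8.9]
grip_width: 0.0171
grip_force: 20.0
```

```bash
python3 - <<'E'
from h import *
wind(722,724,n=1)
a=cam("top")["pixels"][130:350,190:390]; b=cam("side")["pixels"][120:340,210:410]
cv2.imwrite("pics/b2.png",np.hstack([cv2.resize(x,(400,440),interpolation=2) for x in (a,b)]))
E
```

```text
now angle 358.3 radius 0.0688 z 0.1578 F [ 0.9 17.5  8.9] grip 0.0171 19.951661322265863
[[-0.003, -0.007, -0.0]]
```

View pics/b2.png

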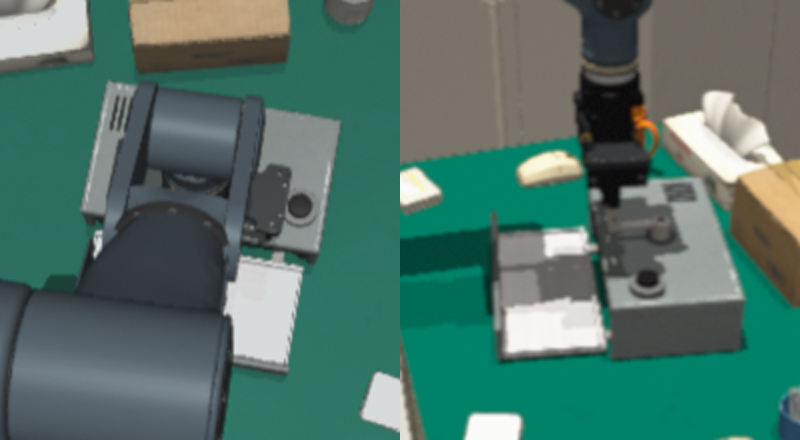

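The tray is out (right half, white floor at about (550,290)) and the arm points at −x against its stop. Releasing and lifting.

arm_command(delta_rot=[[0,0,0],[0,0,0],[0,0,0],[0,0,0],[0,0,0],[0,0,0],[0,0,0],[0,0,0],[0,0,0]], delta_pos=[[0,0.002,0],[0,0.002,0],[0,0.002,0],[0,0.002,0],[0,0.002,-0.03],[0,0.002,-0.06],[0,0.002,-0.09],[0,0.002,-0.09],[0,0.002,-0.09]], gripper=[0,0,0,0,0,0,0,0,0])

```text
time: 8.35
position: [0.558, 0.0247, 0.2483]
tool_rot: [0.098, 0.995, -0.001, 0.001]
ft_force: [-0.3, -0.0, -0.0]
grip_width: 0.0435
grip_force: 0.0
```

```bash
python3 -c "
from h import *
go((.5538,.3567,.20),92.1)"
```

```text
dpos [0.0688 0.3249 0.0479] len 0.336 pos [0.558  0.0247 0.2483]
drot [ -0.07   0.11 -13.32] cur y dir 78.78 q6 -1.53
```

arm_command(delta_rot=[[0,0,0],[0,0,-7],[0,0,-13.3],[0,0,-13.3],[0,0,-13.3],[0,0,-13.3],[0,0,-13.3],[0,0,-13.3],[0,0,-13.3],[0,0,-13.3],[0,0,-13.3],[0,0,-13.3]], delta_pos=[[0.008,0.03,0],[0.015,0.07,0],[0.023,0.11,0],[0.03,0.15,0],[0.04,0.19,0.01],[0.048,0.23,0.02],[0.057,0.27,0.03],[0.065,0.31,0.04],[0.069,0.325,0.047],[0.069,0.325,0.047],[0.069,0.325,0.047],[0.069,0.325,0.047]], gripper=[-1,-1,-1,-1,-1,-1,-1,-1,-1,-1,-1,-1])

```text
time: 9.35
position: [0.5524, 0.3563, 0.1986]
tool_rot: [-0.018, 1.0, -0.001, -0.002]
ft_force: [-0.2, -0.1, -0.3]
grip_width: 0.0869
grip_force: 0.0
```

```bash
python3 - <<'E'
from h import *
go((.5538,.3567,.018),92.1)
c=cam("wrist"); np.save("w2.npy",c["pose"]); cv2.imwrite("pics/w2.png",c["pixels"])
t=cam("top")["pixels"]; cv2.imwrite("pics/t2full.png",t)
print(proj(c,[(.5538,.3567,.02),(.607,.3587,.02),(.5,.3547,.02)]))
m=((t[:,:,2]>150)&(t[:,:,0]<200)&(t[:,:,2].astype(int)-t[:,:,0]>15)&(t[:,:,1]>130)).astype(np.uint8)
n,l,s,ce=cv2.connectedComponentsWithStats(m)
for i in range(1,n):
    if 250<s[i,4]<2500: print(s[i],ce[i].round(1))
E
```

```text
dpos [-0.002   0.0008  0.1806] len 0.181 pos [0.5524 0.3563 0.1986]
drot [-0.13 -0.18 -0.  ] cur y dir 92.1 q6 -1.2
[[322.04471495 223.06549319]
 [321.98189109 279.49827655]
 [322.13507443 161.2156266 ]]
[ 252   90   80   27 1469] [290.2 102.1]
[ 255  119   80   33 1954] [294.6 135.9]
[424 218  19  39 528] [433.6 236.5]
[499 220  11  79 418] [503.4 257.6]
[437 283  41  27 759] [456.6 296. ]
```

View pics/w2.png

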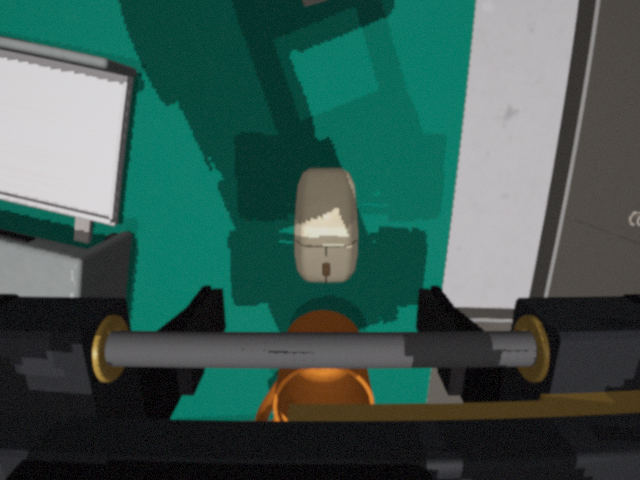

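The mouse spans (297–357, 168–282) with its centre at about (327,225), so it lies squarely between the fingers. Descending to pinch.

arm_command(delta_rot=[[0,0,0],[0,0,0],[0,0,0],[0,0,0],[0,0,0],[0,0,0],[0,0,0],[0,0,0],[0,0,0],[0,0,0],[0,0,0],[0,0,0]], delta_pos=[[-0.002,0.002,0.04],[-0.002,0.002,0.08],[-0.002,0.002,0.12],[-0.002,0.002,0.15],[-0.002,0.002,0.175],[-0.002,0.002,0.19],[-0.002,0.002,0.19],[-0.002,0.002,0.19],[-0.002,0.002,0.19],[-0.002,0.002,0.19],[-0.002,0.002,0.19],[-0.002,0.002,0.19]], gripper=[-1,-1,-1,-1,-1,-1,-1,0.9,0.9,0.9,0.9,0.9], grip_force=25)

```text
time: 10.45
position: [0.5559, 0.3602, 0.0116]
tool_rot: [-0.019, 1.0, 0.0, 0.001]
ft_force: [0.6, 0.7, 0.4]
grip_width: 0.0617
grip_force: 0.0
```

arm_command(delta_rot=[[0,0,0],[0,0,0],[0,0,0],[0,0,0],[0,0,0],[0,0,0],[0,0,0],[0,0,0],[0,0,0],[0,0,0]], delta_pos=[[0,0,0],[0,0,0],[0,0,-0.01],[0,0,-0.03],[0,0,-0.06],[0,0,-0.09],[0,0,-0.12],[0,0,-0.14],[0,0,-0.14],[0,0,-0.14]], gripper=[0.9,0.9,0.9,0.9,0.9,0.9,0.9,0.9,0.9,0.9])

```text
time: 11.28
position: [0.5555, 0.3603, 0.1518]
tool_rot: [-0.019, 1.0, 0.001, 0.001]
ft_force: [0.1, -0.3, -1.3]
grip_width: 0.0531
grip_force: 24.7
```

```bash
python3 - <<'E'
from h import *
o=status.get_obs(); print(o["grip_width"],o["grip_force"],o["ft_force"])
t=cv2.imread("pics/t2full.png"); 
# tray centre guess with AX
u=np.array([.981,-.194]);v=np.array([.194,.981])
c=AX-.16*u; print("tray centre",c,"slots",c+.06*v,c-.06*v)
go(np.r_[c+.06*v,.149],78.8)
w=viewer.camera("wrist"); w["pose"]=np.load("w2.npy")
# visible tray corners in w2: right-front (133,72) panel top z .06, rear-right corner (118,222) rim z .023
print("panel corner",unp(w,[(133,72)],.06),"rear-left rim",unp(w,[(118,222)],.023))
cv2.imwrite("pics/w3.png",w["pixels"])
E
```

```text
0.053057593690129 24.650333339130555 [ 0.05005525 -0.34317587 -1.31462809]
tray centre [0.46534 0.04484] slots [0.47698 0.1037 ] [ 0.4537  -0.01402]
dpos [ 0.088  -0.2535  0.0022] len 0.268 pos [0.5555 0.3603 0.1518]
drot [ 0.09  0.15 13.33] cur y dir 92.13 q6 -1.2
panel corner [[0.43759019 0.2149709  0.06      ]] rear-left rim [[0.55870653 0.17440607 0.023     ]]
```

View pics/w3.png

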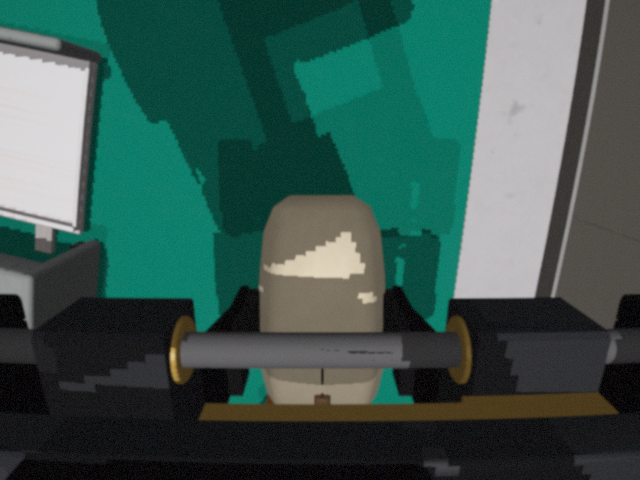

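Mouse held squarely (rows 194–405). I'll check the tray position in the top picture already saved before placing it.

```bash
python3 - <<'E'
from h import *
t=cv2.imread("pics/t2full.png"); cv2.imwrite("pics/t2.png",cv2.resize(t[170:330,180:380],None,fx=4,fy=4,interpolation=2)[:600])
w=cam("wrist"); o=status.get_obs(); p=o["position"]; z=p[2]-.0116+.0185
for e in (-.002,0,.002): print(e,proj(w,[(p[0]+e-.0535,p[1],z),(p[0]+e+.0535,p[1],z)]).round(0).tolist())
E
```

```text
-0.002 [[327.0, 183.0], [317.0, 410.0]]
0 [[327.0, 188.0], [317.0, 413.0]]
0.002 [[326.0, 193.0], [317.0, 417.0]]
```

View pics/t2.png

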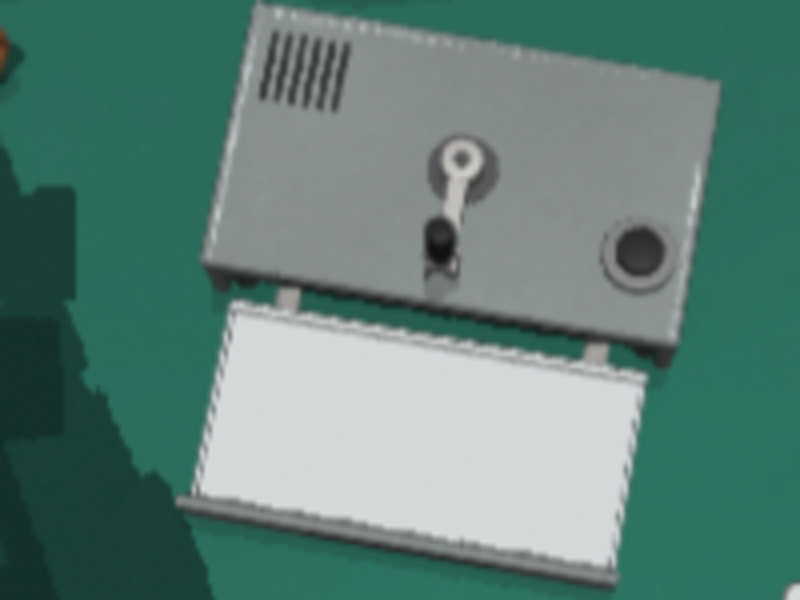

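The tray floor is clear and fully out, corners at crop (237,312), (642,378), (612,568) and (197,495).

```bash
python3 - <<'E'
from h import *
c=cam("top"); P=unp(c,np.array([(237,315),(642,381),(612,568),(197,497)])/4+(180,170),.016); print(P.round(4)); 
u=np.array([.981,-.194]);v=np.array([.194,.981])
L=(P[:,:2]-AX)@np.c_[u,v]; print("local",L.round(4))
S=AX+u*(L[:2,0].mean()-.0655)+v*L[:,1].mean(); print("centre",S)
print("roof handle top",unp(c,[np.array((440,230))/4+(180,170)],.191))
for s in (.06,-.06):print("slot",S+s*v)
go(np.r_[S+.06*v-.001*u,.149],78.8)
E
```

```text
[[ 0.5506  0.1618  0.016 ]
 [ 0.5027 -0.0941  0.016 ]
 [ 0.3851 -0.0716  0.016 ]
 [ 0.4348  0.1869  0.016 ]]
local [[-0.099   0.1313]
 [-0.0964 -0.1291]
 [-0.2161 -0.1298]
 [-0.2175  0.1334]]
centre [0.46244838 0.04690588]
roof handle top [[0.5616696 0.0281412 0.191    ]]
slot [0.47408838 0.10576588]
slot [ 0.45080838 -0.01195412]
dpos [ 8.980e-02 -2.502e-01 -1.000e-04] len 0.266 pos [0.5536 0.3594 0.1482]
drot [-0.11 -0.2  13.33] cur y dir 92.13 q6 -1.2
```

arm_command(delta_rot=[[0,0,0],[0,0,7],[0,0,13.3],[0,0,13.3],[0,0,13.3],[0,0,13.3],[0,0,13.3],[0,0,13.3],[0,0,13.3],[0,0,13.3],[0,0,13.3],[0,0,13.3]], delta_pos=[[0.01,-0.025,0],[0.023,-0.06,0],[0.036,-0.1,0],[0.05,-0.14,0],[0.065,-0.18,0],[0.08,-0.22,0],[0.088,-0.245,0],[0.088,-0.251,0],[0.088,-0.251,0],[0.088,-0.251,0],[0.088,-0.251,0],[0.088,-0.251,0]], gripper=[0.9,0.9,0.9,0.9,0.9,0.9,0.9,0.9,0.9,0.9,0.9,0.9])

```text
time: 12.43
position: [0.4768, 0.107, 0.1498]
tool_rot: [0.097, 0.995, 0.0, -0.0]
ft_force: [-0.6, 0.3, -0.0]
grip_width: 0.0529
grip_force: 24.7
```

```bash
python3 - <<'E'
from h import *
o=status.get_obs(); print(o["grip_width"],o["grip_force"],o["ft_force"])
go((.4756,.1049,.028),78.8)
E
```

```text
0.05293753367243333 24.650576323827238 [-0.59009163  0.30728303 -0.00734553]
dpos [ 0.0007 -0.0023  0.1218] len 0.122 pos [0.4768 0.107  0.1498]
drot [ 0.01 -0.01  0.12] cur y dir 78.92 q6 -1.39
```

arm_command(delta_rot=[[0,0,0],[0,0,0],[0,0,0],[0,0,0],[0,0,0],[0,0,0],[0,0,0],[0,0,0],[0,0,0],[0,0,0],[0,0,0],[0,0,0]], delta_pos=[[0.001,-0.002,0.03],[0.001,-0.002,0.06],[0.001,-0.002,0.085],[0.001,-0.002,0.105],[0.001,-0.002,0.115],[0.001,-0.002,0.122],[0.001,-0.002,0.122],[0.001,-0.002,0.122],[0.001,-0.002,0.123],[0.001,-0.002,0.123],[0.001,-0.002,0.123],[0.001,-0.002,0.123]], gripper=[0.9,0.9,0.9,0.9,0.9,0.9,0.9,0.9,0.9,-0.6,-0.6,-0.6])

```text
time: 13.43
position: [0.4756, 0.104, 0.0279]
tool_rot: [0.097, 0.995, 0.0, 0.001]
ft_force: [-0.0, -0.3, -0.3]
grip_width: 0.0649
grip_force: 0.0
```

arm_command(delta_rot=[[0,0,0],[0,0,0],[0,0,0],[0,0,0],[0,0,0],[0,0,0],[0,0,0],[0,0,0],[0,0,0],[0,0,0]], delta_pos=[[0,0,0],[0,0,0],[0,0,-0.01],[0,0,-0.03],[0,0,-0.06],[0,0,-0.1],[0,0,-0.14],[0,0,-0.18],[0,0,-0.2],[0,0,-0.2]], gripper=[-0.6,-0.6,-0.6,-0.6,-0.6,-0.6,-0.6,-0.6,-0.6,-0.6])

```text
time: 14.27
position: [0.4782, 0.1041, 0.2329]
tool_rot: [0.097, 0.995, 0.0, 0.006]
ft_force: [0.2, -0.9, -0.0]
grip_width: 0.0694
grip_force: 0.0
```

```bash
python3 - <<'E'
from h import *
go((.5688,-.3326,.23),88.3)
t=cam("top")["pixels"]; cv2.imwrite("pics/t3full.png",t)
w=cam("wrist"); np.save("w4.npy",w["pose"]); cv2.imwrite("pics/w4full.png",w["pixels"])
m=((t[:,:,2]>150)&(t[:,:,0]<200)&(t[:,:,2].astype(int)-t[:,:,0]>15)&(t[:,:,1]>130)).astype(np.uint8)
n,l,s,ce=cv2.connectedComponentsWithStats(m)
for i in range(1,n):
    if 250<s[i,4]<1000: print(s[i],ce[i].round(1))
cv2.imwrite("pics/w4.png",np.hstack([cv2.resize(w["pixels"],(420,315)),cv2.resize(t[160:340,120:300],(315,315))]))
E
```

```text
dpos [-0.1734 -0.411   0.0041] len 0.446 pos [0.4782 0.1041 0.2329]
drot [ 0.07  0.69 -9.46] cur y dir 78.84 q6 -1.39
[423 218  20  39 534] [433.6 236.5]
[499 220  11  79 430] [503.4 257.4]
[436 283  42  27 762] [456.5 296. ]
```

View pics/w4.png

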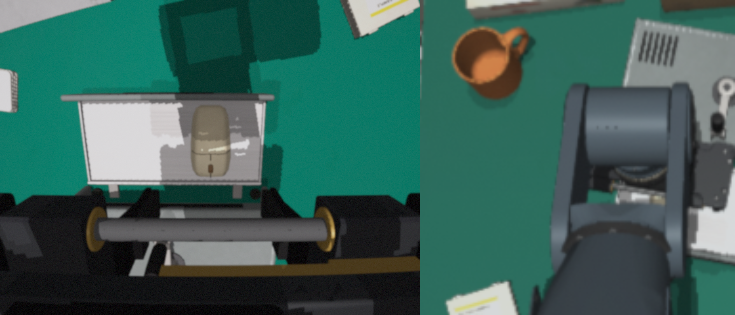

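The first mouse lies flat inside the tray, at (210,142) in the left half. The right mouse has not moved; its centroid in the top camera is still (433.6,236.5).

arm_command(delta_rot=[[0,0.3,0],[0,0.7,-5],[0,0.7,-9.5],[0,0.7,-9.5],[0,0.7,-9.5],[0,0.7,-9.5],[0,0.7,-9.5],[0,0.7,-9.5],[0,0.7,-9.5],[0,0.7,-9.5],[0,0.7,-9.5],[0,0.7,-9.5]], delta_pos=[[-0.01,-0.025,0],[-0.173,-0.411,0.004],[-0.173,-0.411,0.004],[-0.173,-0.411,0.004],[-0.173,-0.411,0.004],[-0.173,-0.411,0.004],[-0.173,-0.411,0.004],[-0.173,-0.411,0.004],[-0.173,-0.411,0.004],[-0.173,-0.411,0.004],[-0.173,-0.411,0.004],[-0.173,-0.411,0.004]], gripper=[-1,-1,-1,-1,-1,-1,-1,-1,-1,-1,-1,-1])

```text
time: 15.37
position: [0.5651, -0.3405, 0.2202]
tool_rot: [0.017, 1.0, -0.001, -0.006]
ft_force: [0.7, -0.2, -0.2]
grip_width: 0.0873
grip_force: 0.0
```

arm_command(delta_rot=[[0,0,0],[0,0,0],[0,0,0],[0,0,0]], delta_pos=[[0,0,0],[0,0,0],[0,0,0],[0,0,0]], gripper=[-1,-1,-1,-1])

```text
time: 15.7
position: [0.5647, -0.3305, 0.2225]
tool_rot: [0.014, 1.0, 0.001, -0.007]
ft_force: [0.4, -0.8, -0.1]
grip_width: 0.0868
grip_force: 0.0
```

```bash
python3 - <<'E'
from h import *
go((.5688,-.3326,.0116),88.3)
c=cam("wrist"); cv2.imwrite("pics/w5.png",c["pixels"])
print(proj(c,[(.5688,-.3326,.02),(.622,-.3342,.02),(.515,-.331,.02)]))
E
```

```text
dpos [-0.0071 -0.0025  0.2108] len 0.211 pos [ 0.5647 -0.3305  0.2225]
drot [ 0.15 -0.79  0.13] cur y dir 88.43 q6 -2.24
[[318.42071363 222.64387056]
 [318.30320821 275.7501148 ]
 [318.53443469 164.91948381]]
```

View pics/w5.png

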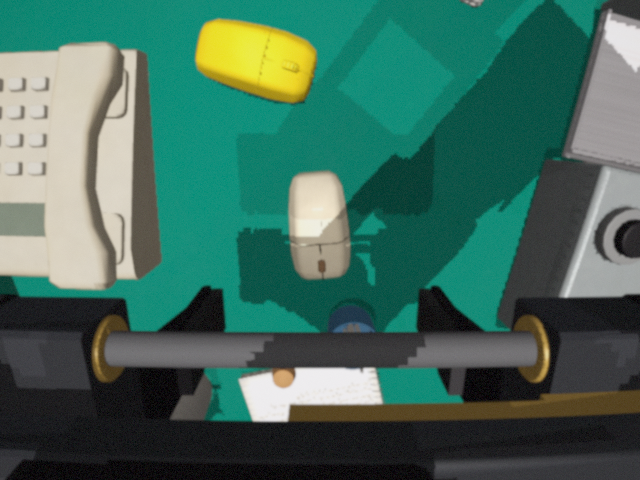

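The beige mouse is centred at (320,225), as predicted. The yellow look-alike at (255,62) stays alone. Descending to pinch.

arm_command(delta_rot=[[0,-0.8,0],[0,-0.8,0],[0,-0.8,0],[0,-0.8,0],[0,-0.8,0],[0,-0.8,0],[0,-0.8,0],[0,-0.8,0],[0,-0.8,0],[0,-0.8,0],[0,-0.8,0],[0,-0.8,0]], delta_pos=[[-0.007,-0.002,0.04],[-0.007,-0.002,0.08],[-0.007,-0.002,0.12],[-0.007,-0.002,0.155],[-0.007,-0.002,0.185],[-0.007,-0.002,0.205],[-0.007,-0.002,0.211],[-0.007,-0.002,0.211],[-0.007,-0.002,0.211],[-0.007,-0.002,0.211],[-0.007,-0.002,0.211],[-0.007,-0.002,0.211]], gripper=[-1,-1,-1,-1,-1,-1,-1,-1,0.9,0.9,0.9,0.9], grip_force=25)

```text
time: 16.75
position: [0.5705, -0.3353, 0.0139]
tool_rot: [0.015, 1.0, -0.001, 0.002]
ft_force: [-1.1, -0.8, 0.3]
grip_width: 0.0679
grip_force: 0.0
```

arm_command(delta_rot=[[0,0,0],[0,0,0],[0,0,0]], delta_pos=[[0,0,0],[0,0,0],[0,0,0]], gripper=[0.9,0.9,0.9])

```text
time: 17.0
position: [0.5698, -0.3349, 0.0129]
tool_rot: [0.015, 1.0, 0.0, 0.001]
ft_force: [-0.6, 0.4, 4.3]
grip_width: 0.0533
grip_force: 24.2
```

arm_command(delta_rot=[[0,0,0],[0,0,0],[0,0,0],[0,0,0],[0,0,0],[0,0,0],[0,0,0],[0,0,0],[0,0,0]], delta_pos=[[0,0,-0.01],[0,0,-0.03],[0,0,-0.06],[0,0,-0.1],[0,0,-0.14],[0,0,-0.14],[0,0,-0.14],[0,0,-0.14],[0,0,-0.14]], gripper=[0.9,0.9,0.9,0.9,0.9,0.9,0.9,0.9,0.9])

```text
time: 17.75
position: [0.568, -0.3337, 0.1504]
tool_rot: [0.015, 1.0, 0.002, -0.001]
ft_force: [0.2, 0.3, -1.2]
grip_width: 0.053
grip_force: 24.1
```

```bash
python3 - <<'E'
from h import *
o=status.get_obs(); print(o["grip_width"],o["grip_force"],o["ft_force"])
go((.4524,-.0129,.155),78.8)
E
```

```text
0.05297434307223494 24.097928535193205 [ 0.20245665  0.25563764 -1.2135428 ]
dpos [ 0.1249  0.3173 -0.0034] len 0.341 pos [ 0.568  -0.3337  0.1504]
drot [ 0.19 -0.09  9.52] cur y dir 88.32 q6 -2.24
```

arm_command(delta_rot=[[0,0,0],[0,0,5],[0,0,9.5],[0,0,9.5],[0,0,9.5],[0,0,9.5],[0,0,9.5],[0,0,9.5],[0,0,9.5],[0,0,9.5],[0,0,9.5],[0,0,9.5]], delta_pos=[[0.012,0.025,-0.003],[0.026,0.06,-0.003],[0.04,0.1,-0.003],[0.055,0.14,-0.003],[0.07,0.18,-0.003],[0.085,0.22,-0.003],[0.1,0.26,-0.003],[0.115,0.295,-0.003],[0.125,0.317,-0.003],[0.125,0.317,-0.003],[0.125,0.317,-0.003],[0.125,0.317,-0.003]], gripper=[0.9,0.9,0.9,0.9,0.9,0.9,0.9,0.9,0.9,0.9,0.9,0.9])

```text
time: 18.75
position: [0.4539, -0.0145, 0.1545]
tool_rot: [0.097, 0.995, 0.0, 0.001]
ft_force: [-0.1, -0.7, -1.1]
grip_width: 0.0529
grip_force: 24.1
```

```bash
python3 - <<'E'
from h import *
o=status.get_obs(); print(o["grip_width"],o["grip_force"],o["ft_force"])
go((.4524,-.0129,.029),78.8)
c=cam("wrist"); p=o["position"]; u=np.array([.981,-.194,0])
cv2.imwrite("pics/w6.png",c["pixels"])
E
```

```text
0.052924606594727315 24.09743799827993 [-0.11765883 -0.66179186 -1.10665924]
dpos [0.0019 0.0011 0.1255] len 0.125 pos [ 0.4539 -0.0145  0.1545]
drot [0.06 0.06 0.05] cur y dir 78.85 q6 -1.66
```

View pics/w6.png

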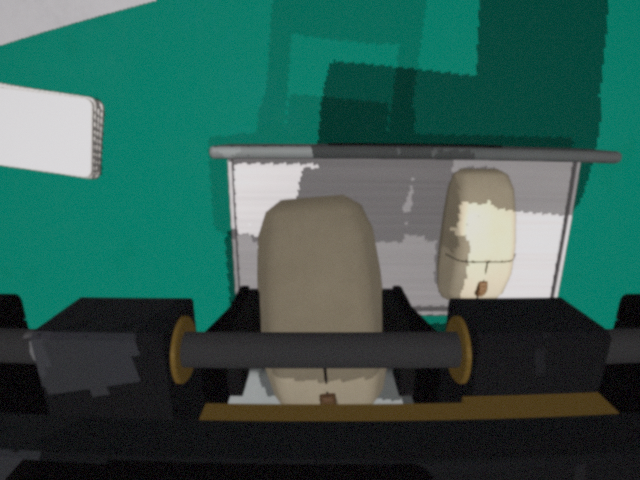

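The held mouse spans rows 196–405 over an empty half of the tray, and mouse 1 lies at (480,235). Placing it.

arm_command(delta_rot=[[0,0,0],[0,0,0],[0,0,0],[0,0,0],[0,0,0],[0,0,0],[0,0,0],[0,0,0],[0,0,0],[0,0,0],[0,0,0],[0,0,0]], delta_pos=[[0.001,0,0.03],[0.001,0,0.06],[0.001,0,0.09],[0.001,0,0.11],[0.001,0,0.12],[0.001,0,0.126],[0.001,0,0.126],[0.001,0,0.126],[0.001,0,0.126],[0.001,0,0.126],[0.001,0,0.126],[0.001,0,0.126]], gripper=[0.9,0.9,0.9,0.9,0.9,0.9,0.9,0.9,0.9,-0.6,-0.6,-0.6])

```text
time: 19.8
position: [0.4533, -0.014, 0.0298]
tool_rot: [0.097, 0.995, 0.0, 0.002]
ft_force: [0.3, 0.2, 0.9]
grip_width: 0.0653
grip_force: 0.0
```

arm_command(delta_rot=[[0,0,0],[0,0,0],[0,0,0],[0,0,0],[0,0,0],[0,0,0],[0,0,0],[0,0,0],[0,0,0],[0,0,0],[0,0,0],[0,0,0]], delta_pos=[[0,0,0],[0,0,0],[0,0,-0.01],[0,0,-0.03],[0,0,-0.06],[0,0,-0.1],[0,0,-0.14],[0,0,-0.18],[0,0,-0.21],[0,0,-0.21],[0,0,-0.21],[0,0,-0.21]], gripper=[-0.6,-0.6,-0.6,-0.6,-0.6,-0.6,-0.6,-0.6,-0.6,-0.6,-0.6,-0.6])

```text
time: 20.8
position: [0.4515, -0.0138, 0.2386]
tool_rot: [0.097, 0.995, 0.001, 0.0]
ft_force: [-0.1, 0.9, -0.0]
grip_width: 0.0698
grip_force: 0.0
```

```bash
python3 - <<'E'
from h import *
c=cam("wrist"); cv2.imwrite("pics/w7.png",cv2.resize(c["pixels"],(480,360)))
go((.5598,.0257,.25),78.8)
print(proj(c,[(.5598,.0257,.191)]))
E
```

```text
dpos [-0.099   0.0597 -0.0122] len 0.116 pos [ 0.4511 -0.0137  0.2379]
drot [ 0.09 -0.09  0.02] cur y dir 78.82 q6 -1.66
[[413.54278358 414.86557975]]
```

View pics/w7.png

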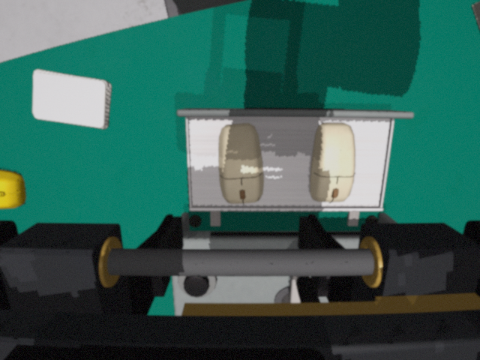

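Both mice lie flat inside the tray, at (240,163) and (332,163). I'll go back to the handle to wind the tray shut.

arm_command(delta_rot=[[0,0,0],[0,0,0],[0,0,0],[0,0,0],[0,0,0],[0,0,0],[0,0,0],[0,0,0]], delta_pos=[[-0.02,0.01,-0.012],[-0.05,0.03,-0.012],[-0.08,0.048,-0.012],[-0.098,0.06,-0.012],[-0.098,0.06,-0.012],[-0.098,0.06,-0.012],[-0.098,0.06,-0.012],[-0.098,0.06,-0.012]], gripper=[-0.3,-0.3,-0.3,-0.3,-0.3,-0.3,-0.3,-0.3])

```text
time: 21.52
position: [0.5582, 0.0256, 0.2501]
tool_rot: [0.098, 0.995, 0.001, -0.001]
ft_force: [-0.4, 1.1, 0.6]
grip_width: 0.0562
grip_force: 0.0
```

```bash
python3 - <<'E'
from h import *
go((.5590,.0265,.158),78.8)
E
```

```text
dpos [-0.0008  0.0009  0.0921] len 0.092 pos [0.5582 0.0256 0.2501]
drot [ 0.05 -0.13 -0.  ] cur y dir 78.8 q6 -1.53
```

arm_command(delta_rot=[[0,0,0],[0,0,0],[0,0,0],[0,0,0],[0,0,0],[0,0,0],[0,0,0],[0,0,0],[0,0,0],[0,0,0],[0,0,0],[0,0,0]], delta_pos=[[-0.001,0.001,0.03],[-0.001,0.001,0.06],[-0.001,0.001,0.085],[-0.001,0.001,0.092],[-0.001,0.001,0.092],[-0.001,0.001,0.092],[-0.001,0.001,0.092],[-0.001,0.001,0.092],[-0.001,0.001,0.092],[-0.001,0.001,0.092],[-0.001,0.001,0.092],[-0.001,0.001,0.092]], gripper=[-0.3,-0.3,-0.3,-0.3,-0.3,-0.3,0.9,0.9,0.9,0.9,0.9,0.9], grip_force=20)

```text
time: 22.52
position: [0.5617, 0.0267, 0.1597]
tool_rot: [0.097, 0.995, 0.001, 0.001]
ft_force: [-0.4, -0.5, -0.1]
grip_width: 0.0247
grip_force: 0.0
```

```bash
sed -i 's/^AX=.*/AX=np.array([.6222,.0145])/' h.py; python3 -c "
from h import *
wind(720,500,R=.065)"
```

```text
now angle 359.8 radius 0.0617 z 0.1597 F [-0.4 -0.5 -0.1] grip 0.0247 0.0
[[-0.0, 0.02, 0.002], [-0.01, 0.039, 0.002], [-0.024, 0.053, 0.002], [-0.043, 0.062, 0.002], [-0.064, 0.065, 0.002], [-0.084, 0.061, 0.002], [-0.102, 0.051, 0.002], [-0.116, 0.035, 0.002], [-0.125, 0.017, 0.002], [-0.127, -0.004, 0.002], [-0.122, -0.024, 0.002], [-0.112, -0.042, 0.002]]
```

arm_command(delta_rot=[[0,0,0],[0,0,0],[0,0,0],[0,0,0],[0,0,0]], delta_pos=[[0,0,0],[0,0,0],[0,0,0],[0,0,0],[0,0,0]], gripper=[0.9,0.9,0.9,0.9,0.9])

```text
time: 22.93
position: [0.5622, 0.0288, 0.1598]
tool_rot: [0.098, 0.995, 0.003, 0.002]
ft_force: [0.1, 6.7, 2.5]
grip_width: 0.0174
grip_force: 20.0
```

```bash
python3 -c "
from h import *
print(status.get_obs()['position'])
wind(720,500,R=.065)"
```

```text
[0.5621657  0.02884232 0.15977373]
now angle 357.8 radius 0.0617 z 0.1598 F [0.1 6.7 2.5] grip 0.0174 19.977565098088235
[[0.0, 0.018, 0.002], [-0.01, 0.036, 0.002], [-0.024, 0.051, 0.002], [-0.043, 0.06, 0.002], [-0.064, 0.063, 0.002], [-0.084, 0.059, 0.002], [-0.102, 0.049, 0.002], [-0.116, 0.033, 0.002], [-0.124, 0.014, 0.002], [-0.127, -0.006, 0.002], [-0.122, -0.026, 0.002], [-0.111, -0.044, 0.002]]
```

arm_command(delta_rot=[[0,0,0],[0,0,0],[0,0,0],[0,0,0],[0,0,0],[0,0,0],[0,0,0],[0,0,0],[0,0,0],[0,0,0],[0,0,0],[0,0,0]], delta_pos=[[-0.003,0.02,0],[-0.013,0.039,0],[-0.028,0.053,0],[-0.046,0.062,0],[-0.067,0.065,0],[-0.087,0.061,0],[-0.105,0.051,0],[-0.119,0.036,0],[-0.128,0.017,0],[-0.13,-0.004,0],[-0.125,-0.024,0],[-0.115,-0.042,0]], gripper=[0.9,0.9,0.9,0.9,0.9,0.9,0.9,0.9,0.9,0.9,0.9,0.9])

```text
time: 23.93
position: [0.6647, -0.0353, 0.1595]
tool_rot: [0.098, 0.995, 0.003, -0.001]
ft_force: [-4.7, 8.4, 6.8]
grip_width: 0.0176
grip_force: 20.0
```

```bash
sed -i 's/^AX=.*/AX=np.array([.6255,.0140])/' h.py; python3 -c "
from h import *
print(status.get_obs()['position'])
wind(500,280,R=.065)"
```

```text
[ 0.66470996 -0.03534628  0.15950169]
now angle 139.7 radius 0.063 z 0.1595 F [-4.7  8.4  6.8] grip 0.0176 20.00103699043393
[[0.014, -0.015, 0.001], [0.033, -0.022, 0.001], [0.054, -0.024, 0.002], [0.074, -0.019, 0.002], [0.091, -0.008, 0.002], [0.104, 0.008, 0.002], [0.112, 0.028, 0.002], [0.113, 0.048, 0.002], [0.107, 0.068, 0.002], [0.095, 0.085, 0.002], [0.079, 0.098, 0.002], [0.059, 0.105, 0.002]]
```

arm_command(delta_rot=[[0,0,0],[0,0,0],[0,0,0],[0,0,0],[0,0,0],[0,0,0],[0,0,0],[0,0,0],[0,0,0],[0,0,0],[0,0,0],[0,0,0]], delta_pos=[[0.016,-0.014,0],[0.035,-0.022,0],[0.055,-0.023,0],[0.075,-0.018,0],[0.093,-0.007,0],[0.106,0.009,0],[0.114,0.029,0],[0.114,0.049,0],[0.109,0.069,0],[0.097,0.086,0],[0.081,0.099,0],[0.061,0.106,0]], gripper=[0.9,0.9,0.9,0.9,0.9,0.9,0.9,0.9,0.9,0.9,0.9,0.9])

```text
time: 24.93
position: [0.6255, 0.0817, 0.1598]
tool_rot: [0.096, 0.995, 0.001, -0.001]
ft_force: [-1.8, -1.4, 1.6]
grip_width: 0.0172
grip_force: 20.0
```

```bash
python3 -c "
from h import *
print(status.get_obs()['position'])
wind(280,60,R=.065)"
```

```text
[0.62548423 0.08171598 0.15979545]
now angle 281.2 radius 0.0677 z 0.1598 F [-1.8 -1.4  1.6] grip 0.0172 19.995698814745992
[[-0.023, -0.002, 0.002], [-0.042, -0.008, 0.002], [-0.059, -0.021, 0.002], [-0.071, -0.037, 0.002], [-0.077, -0.057, 0.001], [-0.077, -0.078, 0.001], [-0.07, -0.097, 0.001], [-0.058, -0.114, 0.001], [-0.04, -0.125, 0.001], [-0.02, -0.131, 0.001], [0.0, -0.13, 0.001], [0.02, -0.123, 0.002]]
```

arm_command(delta_rot=[[0,0,0],[0,0,0],[0,0,0],[0,0,0],[0,0,0],[0,0,0],[0,0,0],[0,0,0],[0,0,0],[0,0,0],[0,0,0],[0,0,0]], delta_pos=[[-0.021,0,0],[-0.04,-0.006,0],[-0.057,-0.018,0],[-0.069,-0.035,0],[-0.076,-0.055,0],[-0.075,-0.075,0],[-0.069,-0.095,0],[-0.056,-0.111,0],[-0.039,-0.123,0],[-0.019,-0.129,0],[0.002,-0.128,0],[0.021,-0.12,0]], gripper=[0.9,0.9,0.9,0.9,0.9,0.9,0.9,0.9,0.9,0.9,0.9,0.9])

```text
time: 25.93
position: [0.5839, -0.0344, 0.1598]
tool_rot: [0.098, 0.995, 0.001, 0.003]
ft_force: [3.9, 2.7, -1.5]
grip_width: 0.0175
grip_force: 20.0
```

```bash
python3 -c "
from h import *
print(status.get_obs()['position'])
wind(60,0,4,R=.065)"
```

```text
[ 0.58385088 -0.03438706  0.15984493]
now angle 60.5 radius 0.0638 z 0.1598 F [ 3.9  2.7 -1.5] grip 0.0175 19.993469738401473
[[0.015, 0.01, 0.002], [0.025, 0.023, 0.002], [0.031, 0.039, 0.002], [0.034, 0.055, 0.002]]
```

arm_command(delta_rot=[[0,0,0],[0,0,0],[0,0,0],[0,0,0],[0,0,0],[0,0,0],[0,0,0],[0,0,0]], delta_pos=[[0.014,0.01,0],[0.024,0.024,0],[0.031,0.04,0],[0.033,0.057,0],[0.033,0.061,0],[0.033,0.061,0],[0.033,0.061,0],[0.033,0.061,0]], gripper=[0.9,0.9,0.9,0.9,0.9,0.9,0.9,0.9])

```text
time: 26.6
position: [0.5616, 0.0303, 0.1598]
tool_rot: [0.096, 0.995, -0.001, -0.0]
ft_force: [-2.5, -4.1, 5.3]
grip_width: 0.0176
grip_force: 20.0
```

```bash
python3 - <<'E'
from h import *
print(status.get_obs()['position'])
wind(60,0,1,R=.065)
E
```

```text
[0.56157512 0.0303153  0.1597991 ]
now angle 356.9 radius 0.066 z 0.1598 F [-2.5 -4.1  5.3] grip 0.0176 19.99838753370568
[[-0.001, -0.004, 0.002]]
```

arm_command(delta_rot=[[0,0,0],[0,0,0],[0,0,0],[0,0,0],[0,0,0],[0,0,0],[0,0,0],[0,0,0],[0,0,0],[0,0,0],[0,0,0],[0,0,0]], delta_pos=[[0,-0.003,0],[-0.007,-0.003,0.001],[-0.013,-0.003,0.002],[-0.019,-0.003,0.005],[-0.025,-0.003,0.008],[-0.03,-0.003,0.012],[-0.034,-0.003,0.017],[-0.037,-0.003,0.023],[-0.04,-0.003,0.029],[-0.041,-0.003,0.036],[-0.042,-0.003,0.042],[-0.042,-0.003,0.044]], gripper=[0.9,0.9,0.9,0.9,0.9,0.9,0.9,0.9,0.9,0.9,0.9,0.9], grip_force=8)

```text
time: 27.6
position: [0.6055, 0.0203, 0.1148]
tool_rot: [0.098, 0.995, 0.001, 0.003]
ft_force: [4.6, 1.2, 1.9]
grip_width: 0.0179
grip_force: 8.0
```

```bash
python3 - <<'E'
from h import *
o=status.get_obs(); print(o['position'],o["grip_width"],o["ft_force"])
E
```

```text
[0.60545805 0.02032093 0.11484699] 0.01785726307998824 [4.55029556 1.24273069 1.87228035]
```

arm_command(delta_rot=[[0,0,0],[0,0,0],[0,0,0],[0,0,0],[0,0,0],[0,0,0],[0,0,0],[0,0,0],[0,0,0],[0,0,0],[0,0,0]], delta_pos=[[0,0,0.003],[0,0,0.003],[0,0,0],[0,0,0],[0,0,0],[0,0,0],[0,0,-0.02],[0,0,-0.05],[0,0,-0.08],[0,0,-0.08],[0,0,-0.08]], gripper=[0.9,0.9,0.9,0,0,0,0,0,0,0,0])

```text
time: 28.52
position: [0.6032, 0.0203, 0.1969]
tool_rot: [0.097, 0.995, 0.0, 0.002]
ft_force: [0.1, -0.1, -0.3]
grip_width: 0.0434
grip_force: 0.0
```

```bash
python3 - <<'E'
from h import *
o=status.get_obs(); print(o['position'],o["grip_width"],o["ft_force"])
c=cam("top"); b=unp(c,[np.array((640,249))/4+(180,170),np.array((457,273))/4+(226,164)],.103); print(b)
go((.5685,-.0912,.16),78.8)
E
```

```text
[0.60319728 0.0202922  0.19689544] 0.0433898302882182 [ 0.11495299 -0.08037327 -0.30567422]
[[ 0.56831079 -0.09014303  0.103     ]
 [ 0.56829801 -0.09074491  0.103     ]]
dpos [ 0.0113 -0.1161  0.0352] len 0.122 pos [0.602  0.0205 0.1953]
drot [0.06 0.02 0.02] cur y dir 78.82 q6 -1.53
```

arm_command(delta_rot=[[0,0,0],[0,0,0],[0,0,0],[0,0,0],[0,0,0],[0,0,0],[0,0,0],[0,0,0],[0,0,0],[0,0,0],[0,0,0],[0,0,0]], delta_pos=[[0.002,-0.02,0],[0.006,-0.06,0],[0.01,-0.1,0.01],[0.012,-0.115,0.03],[0.012,-0.115,0.035],[0.012,-0.115,0.035],[0.012,-0.115,0.035],[0.012,-0.115,0.035],[0.012,-0.115,0.035],[0.012,-0.115,0.035],[0.012,-0.115,0.035],[0.012,-0.115,0.035]], gripper=[1,1,1,1,1,1,1,1,1,1,1,1])

```text
time: 29.57
position: [0.5694, -0.0895, 0.1607]
tool_rot: [0.097, 0.995, 0.0, 0.001]
ft_force: [0.7, -0.3, 0.6]
grip_width: 0.0008
grip_force: 0.0
```

```bash
python3 - <<'E'
from h import *
o=status.get_obs(); print(o['position'],o["grip_width"],o["ft_force"])
go((.5683,-.0904,.105),78.8)
a=cam("top")["pixels"][150:280,210:380]; b=cam("side")["pixels"][180:310,270:440]; w=cam("wrist")["pixels"]
cv2.imwrite("pics/last.png",np.vstack([np.hstack([cv2.resize(x,(400,306),interpolation=2) for x in (a,b)]),np.hstack([cv2.resize(w,(384,288)),np.zeros((288,416,3),np.uint8)])]))
E
```

```text
[ 0.56937342 -0.08950055  0.1607076 ] 0.0008107144391581748 [ 0.65311165 -0.25008721  0.59247267]
dpos [ 0.001  -0.0012  0.0557] len 0.056 pos [ 0.5694 -0.0895  0.1607]
drot [0.07 0.14 0.08] cur y dir 78.88 q6 -1.73
```

View pics/last.png

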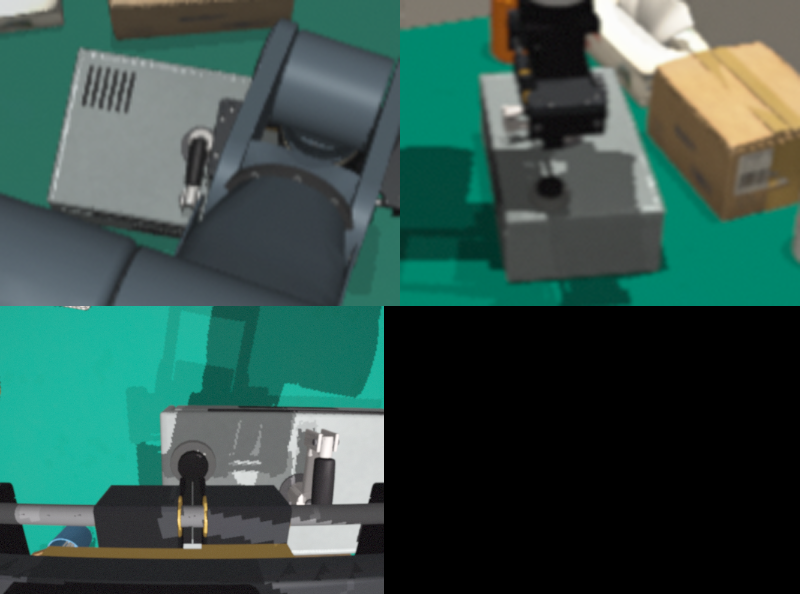

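The tray is shut, the handle lies folded on the arm (top view (197,165)), and the closed fingertips are over the button. Descending to press.

arm_command(delta_rot=[[0,0,0],[0,0,0],[0,0,0],[0,0,0],[0,0,0],[0,0,0],[0,0,0],[0,0,0],[0,0,0],[0,0,0]], delta_pos=[[0.001,-0.001,0.015],[0.001,-0.001,0.03],[0.001,-0.001,0.042],[0.001,-0.001,0.046],[0.001,-0.001,0.05],[0.001,-0.001,0.054],[0.001,-0.001,0.056],[0.001,-0.001,0.056],[0.001,-0.001,0.056],[0.001,-0.001,0.056]], gripper=[1,1,1,1,1,1,1,1,1,1])

```text
time: 30.55
position: [0.5674, -0.0906, 0.1063]
tool_rot: [0.097, 0.995, 0.0, 0.001]
ft_force: [-4.8, 0.8, 11.0]
grip_width: 0.0008
grip_force: 5.6
```

arm_command(delta_rot=[[0,0,0],[0,0,0],[0,0,0],[0,0,0],[0,0,0],[0,0,0]], delta_pos=[[0,0,0.001],[0,0,0.002],[0,0,0.003],[0,0,0.003],[0,0,0.003],[0,0,0.003]], gripper=[1,1,1,1,1,1])

```text
time: 31.05
position: [0.5675, -0.0906, 0.106]
tool_rot: [0.097, 0.995, 0.0, 0.001]
ft_force: [-9.2, 1.7, 27.9]
grip_width: 0.0004
grip_force: 13.7
```

arm_command(delta_rot=[[0,0,0],[0,0,0],[0,0,0],[0,0,0],[0,0,0],[0,0,0],[0,0,0],[0,0,0],[0,0,0],[0,0,0]], delta_pos=[[0,0,-0.005],[0,0,-0.02],[0,0,-0.05],[0,0,-0.09],[0,0,-0.12],[0,0,-0.12],[0,0,-0.12],[0,0,-0.12],[0,0,-0.12],[0,0,-0.12]], gripper=[1,1,1,1,1,1,1,1,1,1])

```text
time: 31.88
position: [0.5668, -0.0906, 0.2197]
tool_rot: [0.097, 0.995, 0.001, -0.001]
ft_force: [0.2, -0.5, 0.3]
grip_width: 0.0007
grip_force: 0.0
```

arm_command(delta_rot=[[0,0,0],[0,0,0],[0,0,0],[0,0,0],[0,0,0],[0,0,0],[0,0,0],[0,0,0],[0,0,0],[0,0,0],[0,0,0],[0,0,0]], delta_pos=[[0,-0.03,0],[0,-0.25,0],[0,-0.25,0],[0,-0.25,0],[0,-0.25,0],[0,-0.25,0],[0,-0.25,0],[0,-0.25,0],[0,-0.25,0],[0,-0.25,0],[0,-0.25,0],[0,-0.25,0]], gripper=[1,1,1,1,1,1,1,1,1,1,1,1])

```text
time: 32.88
position: [0.5197, -0.3341, 0.2209]
tool_rot: [0.096, 0.995, 0.001, 0.001]
ft_force: [0.7, 0.7, 0.6]
grip_width: 0.0005
grip_force: 0.0
```

```bash
python3 - <<'E'
from h import *
for n,(y0,y1,x0,x1) in (("top",(195,250,278,312)),("side",(215,285,305,385))):
    a=cv2.imread(f"pics/{n}0.png")[y0:y1,x0:x1]; b=cam(n)["pixels"][y0:y1,x0:x1]
    for im in (a,b):
        m=im.max(2)<60; ys,xs=np.nonzero(m); print(n,"dark px",m.sum(),"box",xs.min()+x0,xs.max()+x0,ys.min()+y0,ys.max()+y0,"mean",round(xs.mean()+x0,1),round(ys.mean()+y0,1))
    print("mean diff",cv2.absdiff(a,b).mean())
E
```

```text
top dark px 207 box 278 303 209 249 mean 290.7 229.1
top dark px 166 box 278 300 209 249 mean 290.3 229.5
mean diff 15.727629233511587
side dark px 228 box 306 338 224 270 mean 325.0 244.4
side dark px 2546 box 306 384 215 284 mean 353.2 247.3
mean diff 55.735059523809525
```

```bash
python3 - <<'E'
from h import *
b=cam("top")["pixels"]
for im in (cv2.imread("pics/top0.png"),b):
    m=im[200:236,285:307].max(2)<60; ys,xs=np.nonzero(m); print(m.sum(),xs.min()+285,xs.max()+285,ys.min()+200,ys.max()+200)
c=cam("top"); u=np.array([.981,-.194,0]);h=np.array([.5590,.0265,.129])
for a in (0,.25,.5): print(a,proj(c,[h+.062*(u*np.cos(a)+[0,0,np.sin(a)]),h]).round(1).tolist())
E
```

```text
132 289 297 209 228
101 289 297 209 228
0 [[296.0, 209.7], [291.4, 234.7]]
0.25 [[295.8, 208.7], [291.4, 234.7]]
0.5 [[295.2, 209.4], [291.4, 234.7]]
```

The top view cannot tell small handle tilts apart, so I'll press lightly on the folded grip with the closed fingertips. If it is flat, contact comes at z ≈ 0.138.

```bash
python3 -c "
from h import *
go((.608,.0168,.2),78.8)"
```

```text
dpos [-0.0188  0.3625  0.0216] len 0.364 pos [ 0.5197 -0.3353  0.2212]
drot [0.07 0.11 0.1 ] cur y dir 78.9 q6 -2.13
```

arm_command(delta_rot=[[0,0,0],[0,0,0],[0,0,0],[0,0,0],[0,0,0],[0,0,0],[0,0,0],[0,0,0],[0,0,0],[0,0,0],[0,0,0],[0,0,0]], delta_pos=[[0,0.03,0],[-0.019,0.362,0],[-0.019,0.362,0],[-0.019,0.362,0],[-0.019,0.362,0],[-0.019,0.362,0],[-0.019,0.362,0],[-0.019,0.362,0],[-0.019,0.362,0],[-0.019,0.362,0],[-0.019,0.362,0],[-0.019,0.362,0]], gripper=[1,1,1,1,1,1,1,1,1,1,1,1])

```text
time: 34.08
position: [0.6079, 0.0154, 0.2214]
tool_rot: [0.097, 0.995, 0.0, 0.001]
ft_force: [-0.0, -0.0, 1.2]
grip_width: 0.0005
grip_force: 0.0
```

```bash
python3 -c "
from h import *
go((.607,.0168,.140),78.8)"
```

```text
dpos [0.0013 0.0012 0.0814] len 0.081 pos [0.6079 0.0154 0.2214]
drot [0.03 0.09 0.1 ] cur y dir 78.9 q6 -1.54
```

arm_command(delta_rot=[[0,0,0],[0,0,0],[0,0,0],[0,0,0],[0,0,0],[0,0,0],[0,0,0],[0,0,0]], delta_pos=[[0.001,0.001,0.03],[0.001,0.001,0.055],[0.001,0.001,0.065],[0.001,0.001,0.072],[0.001,0.001,0.078],[0.001,0.001,0.081],[0.001,0.001,0.081],[0.001,0.001,0.081]], gripper=[1,1,1,1,1,1,1,1])

```text
time: 34.75
position: [0.6081, 0.0163, 0.1412]
tool_rot: [0.098, 0.995, 0.001, 0.002]
ft_force: [-0.1, -0.2, 0.1]
grip_width: 0.0006
grip_force: 0.0
```

arm_command(delta_rot=[[0,0,0],[0,0,0],[0,0,0],[0,0,0],[0,0,0],[0,0,0]], delta_pos=[[0,0,0.001],[0,0,0.002],[0,0,0.003],[0,0,0.003],[0,0,0.003],[0,0,0.003]], gripper=[1,1,1,1,1,1])

```text
time: 35.25
position: [0.6083, 0.0165, 0.1381]
tool_rot: [0.097, 0.995, 0.001, 0.002]
ft_force: [0.5, -0.1, 3.5]
grip_width: 0.0006
grip_force: 1.6
```

arm_command(delta_rot=[[0,0,0],[0,0,0],[0,0,0],[0,0,0],[0,0,0],[0,0,0],[0,0,0],[0,0,0],[0,0,0],[0,0,0]], delta_pos=[[0,0,-0.005],[0,0,-0.03],[0,0,-0.07],[0,0,-0.1],[0,0,-0.1],[0,0,-0.1],[0,0,-0.1],[0,0,-0.1],[0,0,-0.1],[0,0,-0.1]], gripper=[1,1,1,1,1,1,1,1,1,1])

```text
time: 36.08
position: [0.6064, 0.0166, 0.2359]
tool_rot: [0.097, 0.995, 0.001, -0.001]
ft_force: [0.3, 1.0, 0.2]
grip_width: 0.0003
grip_force: 0.0
```

No contact at 0.141 and first contact at 0.138, so the handle is flat.

```bash
python3 -c "
from rig import robot
print(robot.hand_in())"
```

```text
the job is handed in; nothing more can be done
None
```

The job is handed in, with no verdict returned: both mice (only two were there) are in the shut tray, the start button was pressed and let go, and the handle is folded flat.

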